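# Pin back the sprung belt tensioner of a shaker drive

## Robot

A 7-joint arm with a two-finger parallel gripper is mounted at the origin on a cart in front of the work surface, level with it; the furniture and walls round the work are solid. World frame = base frame: x ahead of the robot, y to its left, z up, the work surface at z = 0. Lengths are in m, angles in rad, forces in N, time in s.
With the tool pointing down it reaches from about 0.425 to 0.875 m from the base axis. Payload 4.7 kg.
Tool frame: the origin (TCP) lies at the very end of the fingers, on their centre line; the grasp point (between the pads) lies 19 mm behind it; z points along the fingers, y is the line along which they close (so a half turn about z gives the same grasp; the last joint's range is limited). The gripper opens to 87 mm and grips with 3 to 60 N. Pads are 19 mm wide; open, the fingers measure 117 mm over their backs; the gripper's body (75 mm by 190 mm) begins 51 mm behind the grasp point.
Start: joints at [-1.118, 0.321, -0.07, 1.45, 0.023, 1.371, -0.057], TCP at [0.276, 0.588, 0.223] pointing down, gripper open.
Joint ranges: [-2.86, 2.86], [-0.3, 2.09], [-1.38, 1.24], [0.06, 2.45], [-1.56, 4.7], [0.09, 2.05], [-2.69, 2.69]. Speed limits (rad/s): [2.57, 2.57, 3.14, 3.14, 3.14, 3.14, 3.14].

## Interface

Orientations are given as a rotation vector (axis times angle).
In Python, from bench import get_state, get_image, get_calibration, close_job gives the robot as it stands.
- The arm moves only by the shell command python3 -m crank 'ROWS' [FORCE]. ROWS is JSON, a list of rows, each a list of 5 numbers: the opening, from 0 (shut) to 1 (fully open), then the shift along the world's x, y, z in units of 0.2 m (1.0 is 0.2 m), then the turn about the world's z in units of 2 pi rad (1.0 is 2 pi rad). A call has 1 to 5 rows; each row is the pose to reach, as a shift and turn from the pose commanded when the call began, turning the shorter way round; what a row does not reach only later rows make up. A row lasts 1/8 s, in which the tool goes at most 62.5 mm and 10.7 degrees, less where a joint would pass 70% of its speed; a pose out of reach is approached as far as the arm can. A call with a number of a shift or a turn outside -1 to 1 is refused whole. A call with a gripper value outside its range is refused whole. The fingers move at their own pace and stop on an object; FORCE is the grip in N (left out, the last holds). Time passes only in rows, so rows that repeat a pose let the fingers close. It gives the time, the measured TCP pose, the force, the opening and the grip force at its end, in the units of the state.
- get_state(): the state, without advancing time (a new reading comes with each control period).
- get_image(name): name is "scene" or "top"; returns the picture (400x640x3 uint8, red, green, blue); there is no depth.
- get_calibration(name): a dict with "fovy" (degrees; the focal length in pixels is half the picture's height over the tangent of half this angle, whatever the lens; pixels are square), "cx", "cy" (the principal point, pixels), "R" (3x3) and "t" (3): a world point X has camera coordinates R X + t. Camera axes: x right, y down, z forward; pixel columns grow to the right and rows downward; lengths in m; the calibration is good to about 2 mm. A picture is of the moment at which its call begins. get_calibration takes no time and is no camera call.
- close_job(): hands the job in; it is judged then, once.
The state is a dict: "time": time; "joint_positions": joint angles; "qd": joint speeds; "joint_torque": joint torques, N m; "position": TCP position; "tool_rot": TCP orientation; "ft_force": force on the tool from outside, world axes, zero at the start; "torque": the same for the moment, N m; "grip_width": opening from 0.0 (shut) to 1.0 (fully open); "grip_force": force on a finger pad.
Only numpy, scipy, OpenCV 4.12 (cv2) and the standard library are available. Lean on these libraries where they do the work, as an engineer would, in place of code of your own. Each camera call takes 0.05 s, during which the arm holds its last target. There are 200 camera calls.

## Task

The belt drive of the bench shaker is open for a new belt. Take the square-headed lock pin from the tool stand, stand it in the window in the rim of the sprung tension wheel and push the wheel round with it, counter-clockwise against the spring; while holding the tension, feel for the lock hole hidden under the wheel and drop the pin fully home, so that the wheel stays pinned back when you let go. Do not let the wheel fly back, and leave the other tool in the stand.

Things in the scene. Friction and masses are not known exactly. Their poses are not given: they have to be found in the camera images.
- drive: grey base plate of the belt drive, 190 x 330 mm, fixed, plate top 20 mm above the worktop; origin on the worktop, x across the plate away from the robot, y along it to the left. At the rear, right: square motor with small toothed pulley (x 42, y -112 mm, 96 mm high); left: large toothed pulley (x 30, y 122 mm, shaft end 118 mm high). Between them, nearer the robot, lies the tension wheel.
- wheel_axis (a point): on the vertical axis of the tension wheel, at its upper face, 65 mm above the worktop. The wheel is a bare metal disc 160 mm across, 12 mm thick (underside 53 mm up), with a hexagon in the middle, an off-centre black idler roller (top 94 mm up) and shallow dark dimples that take no pin. It has one window cut in from its rim, 30 mm wide and 36 mm deep (44 to 80 mm from the axis).
- tension_wheel (a joint): angle of the tension wheel, rad: 0 at its rest stop, grows as it turns counter-clockwise seen from above, end stop at 1.65. A spring always drives it back toward 0, with about 0.2 N m at rest and 0.35 N m at 1.2 rad (3 to 6 N at the saddle). At rest its window lies on the robot's side of the plate, to the left of the axis.
- saddle (a point): centre of the half-round saddle (radius 7 mm) in the counter-clockwise end wall of the wheel's window, 60 mm from the axis, at the wheel's upper face; turns with the wheel. A pin standing in the window and pushed counter-clockwise centres itself here and turns the wheel. The window's free space lies clockwise of this point, from 2 mm ahead to 32 mm away.
- ring_top (a point): point on the wheel's axis at the flat top of the dark fixed lock ring, 50 mm above the worktop: the floor of the wheel's window. The ring has one blind lock hole, 16 mm across, 25 mm deep, 60 mm from the axis, hidden under the wheel. It comes to lie under the saddle at a wheel angle between 0.85 and 1.35 rad that differs from start to start: feel for it with the foot of the pin.
- lock_pin: steel lock pin, 93 mm long, 60 to 130 g, standing upright in the tool stand; origin at the centre of its foot, z up. Round shank 13 mm thick from 0 to 50 mm with a tapered nose (6 mm across at the foot, full width at 6 mm), collar 25 mm across from 50 to 55 mm, square grip 18 x 18 mm from 55 to 92 mm, its sides along x and y.
- pin_grip (a point): middle of the lock pin's square grip, 73.5 mm above its foot
- tool_stand: white block with a dark foot, 136 x 62 x 40 mm, fixed; origin under its centre, long side along its x. Three upright holes along x at -48, 0 and 48 mm, each 16 mm across, bottoms 10 mm above the worktop. The lock pin and the drift stand in the two outer holes, in either order; the middle one is empty.
- knob_drift: drift with a round knob, 77 mm tall, 29 mm across the knob, standing in the other outer hole of the tool stand; origin at its foot. To be left alone.
Mind the look-alikes: they are no part of the job. What is shaped like the lock_pin but yellow is not meant.

How it is judged:
On the way:
1. the lock pin pushes the tension wheel round against its spring, past 0.6 rad (value of joint tension_wheel above 0.6 rad and contact force between lock_pin and tension_wheel above 1 N), for 0.1 s.
At the end, for the whole second after the job is handed in: The lock pin stands released and at rest in the lock hole, at least 17 of its 25 mm deep and within 0.2 rad of upright, 53 to 67 mm from the wheel's axis; the tension wheel, turned more than 0.75 rad, rests on it with its spring's load (over 1 N); the drift is still in its hole of the tool stand (z of lock_pin in the frame of drive below 0.033 m and horizontal distance between lock_pin and wheel_axis between 0.053 and 0.067 m and angle between lock_pin's own z axis and vertical below 0.2 rad and value of joint tension_wheel above 0.75 rad and contact force between lock_pin and tension_wheel above 1 N and linear speed of lock_pin below 0.02 m/s and horizontal distance between knob_drift and tool_stand below 0.056 m and height (world z) of knob_drift below 0.02 m); the robot touches nothing.
It fails at once if the tension wheel flies back under its spring (faster than 5.5 rad/s) (velocity of joint tension_wheel below -5.5 rad/s).
It fails at once if the drift is pulled out of the stand or knocked over (distance of knob_drift from where it was at the start of the episode above 0.03 m).
It also fails if it takes over 56 s, if anything falls off the work surface, if the arm or the gripper's body presses on something with over 40 N, if the wrist force passes 120 N, or if a joint passes its speed limit or range.

## Working session

There is one attempt and no reset: what is moved stays moved. The work goes in short steps, Python scripts to look and compute and a shell command to move; the robot and the scene stay as the last step left them, time stands still between calls to the robot, and variables do not carry over. Pictures are saved under pics/ and viewed, at most 10 in all, crops included, and the job is handed in when it is done.

```bash
mkdir -p pics; python3 - <<'E'
from bench import *
import cv2
for n in("scene","top"):
    cv2.imwrite(f"pics/{n}0.png",get_image(n)[:,:,::-1]); print(n,get_calibration(n))
s=get_state();print(s)
E
```

```text
scene {'fovy': 47.34990903574124, 'cx': 310.53800341039874, 'cy': 199.52278559673414, 'R': array([[ 0.45228857, -0.89182324, -0.00929245],
       [-0.52619393, -0.25841807, -0.81014816],
       [ 0.72010762,  0.37131039, -0.58615152]]), 't': array([-0.09812083,  0.38355215,  0.48390962])}
top {'fovy': 43.76433585939908, 'cx': 318.1550468321585, 'cy': 190.00739165344947, 'R': array([[-0.02441782, -0.99948491, -0.02082492],
       [-0.98951167,  0.02713038, -0.14188233],
       [ 0.14237424,  0.01714205, -0.98966445]]), 't': array([0.18135052, 0.51753776, 0.8573985 ])}
{'time': 0.1, 'joint_positions': array([-1.11789558,  0.32178501, -0.07010958,  1.45158989,  0.02260799,
        1.37078248, -0.05689118]), 'qd': array([-0.00054425,  0.00011784, -0.00168627, -0.00369773, -0.00057616,
       -0.00047519, -0.00036126]), 'joint_torque': array([-7.21176220e-04, -4.92567694e+01, -4.06101784e-01, -3.13401532e+01,
       -6.41737296e-02,  3.93675151e-02,  6.34934077e-05]), 'position': array([0.27597177, 0.58794451, 0.22152909]), 'tool_rot': array([-6.83589577e-01, -3.06601536e+00,  2.75280969e-03]), 'ft_force': array([ 0.54551625,  0.18567701, -0.31548744]), 'torque': array([-0.02515685,  0.00078678, -0.00144383]), 'grip_force': 0.0, 'grip_width': 1.0044404529966944}
```

View pics/scene0.png

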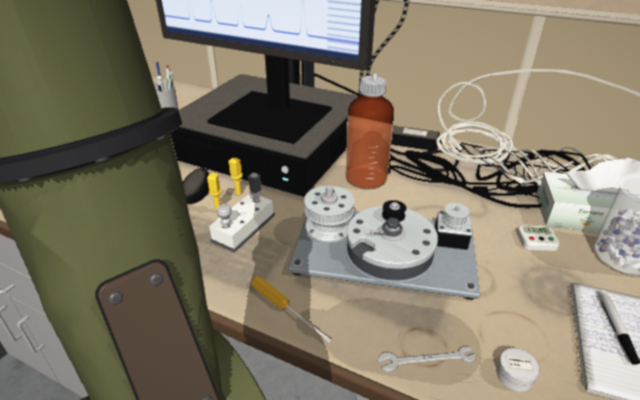

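View pics/top0.png

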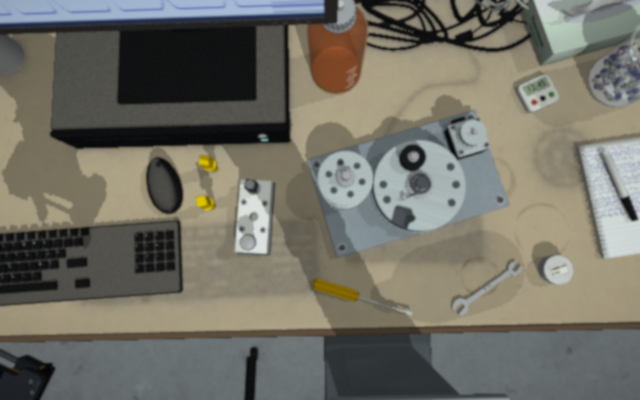

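The first views show the stand at about (253,217) in top and (241,220) in scene. A dark-gripped tool stands at (251,185) top / (255,185) scene, and a round knob at (247,242) / (224,213). Two yellow look-alikes stand loose at (207,162) and (205,203). The wheel is around (419,185) in top, with its window at (404,217). I'll check these in close crops.

```bash
python3 - <<'E'
import cv2,numpy as np
t=cv2.imread("pics/top0.png");s=cv2.imread("pics/scene0.png")
f=lambda im,x,y,w,h,k:cv2.resize(im[y:y+h,x:x+w],None,fx=k,fy=k,interpolation=cv2.INTER_CUBIC)
a=f(t,190,140,100,125,4); b=f(s,190,150,100,125,4)
cv2.imwrite("pics/stand.png",np.hstack([a,b]))
cv2.imwrite("pics/wheel.png",f(t,300,105,220,150,3.6))
E
```

```text
(no output)
```

View pics/stand.png

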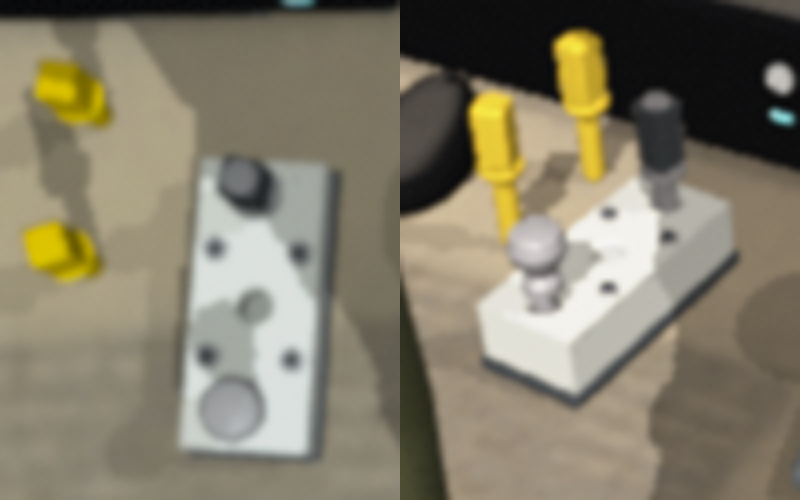

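View pics/wheel.png

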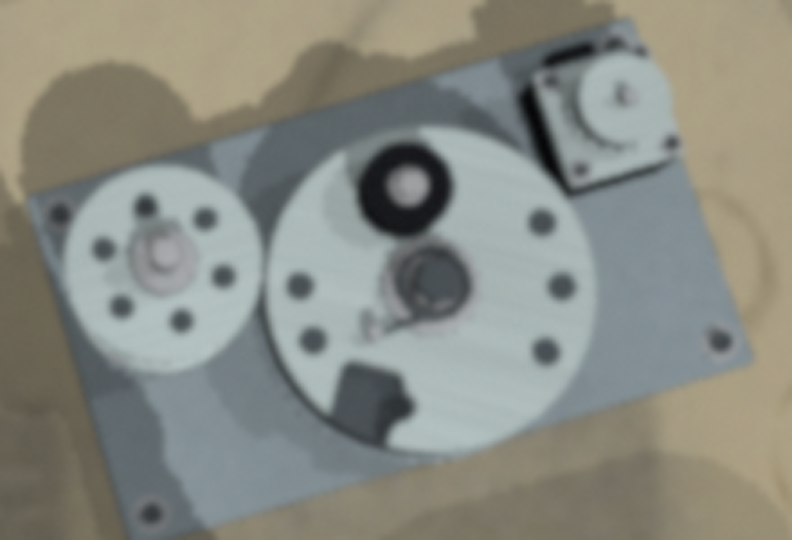

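The crop shows the dark square-gripped pin at about (250.8,184.5), the round-knob drift at (247.5,242) and the yellow pins to the left. I choose the dark pin. The wheel disc, in 3.6x crop pixels, spans 265–597 by 125–455, with the saddle at (403,405).

```bash
cat > h.py <<'E'
import numpy as np
from bench import *
def ray(n,p):
    c=get_calibration(n);f=200/np.tan(np.radians(c["fovy"]/2))
    d=c["R"].T@np.array([(p[0]-c["cx"])/f,(p[1]-c["cy"])/f,1]);return -c["R"].T@c["t"],d
def atz(n,p,z):
    o,d=ray(n,p);return (o+d*(z-o[2])/d[2]).round(4)
def tri(p,q):
    o,d=ray("top",p);o2,d2=ray("scene",q)
    s=np.linalg.lstsq(np.c_[d,-d2],o2-o,rcond=None)[0];a,b=o+s[0]*d,o2+s[1]*d2
    return ((a+b)/2).round(4),np.linalg.norm(a-b).round(4)
E
python3 - <<'E'
from h import *
S=lambda x,y:(190+x/4,140+y/4)
W=lambda x,y:(300+x/3.6,105+y/3.6)
print("pin top",atz("top",S(242,180),.103),tri(S(242,180),(190+256/4,150+100/4)))
for p in[(200,158),(330,163),(312,457),(182,450)]:print("corner",atz("top",S(*p),.04))
print("mid",atz("top",S(255,305),.04),"knob",atz("top",S(232,407),.08))
for p in[(265,288),(597,288),(431,125),(431,455)]:print("wheel",atz("top",W(*p),.065))
print("hex",atz("top",W(436,284),.08))
print("saddle",atz("top",W(403,405),.065),atz("top",W(403,405),.05))
for p in[(335,428),(388,445),(348,362),(408,375)]:print("win",atz("top",W(*p),.065))
for p in[(28,195),(632,15),(752,360),(130,540)]:print("plate",atz("top",W(*p),.02))
print("yellow",atz("top",S(58,80),.09),atz("top",S(50,245),.09))
E
```

```text
pin top [0.5244 0.28   0.103 ] (array([0.5241, 0.2801, 0.1037]), np.float64(0.0006))
corner [0.545  0.3087 0.04  ]
corner [0.541  0.2499 0.04  ]
corner [0.4096 0.2593 0.04  ]
corner [0.4141 0.317  0.04  ]
mid [0.4776 0.2842 0.04  ] knob [0.4308 0.2883 0.08  ]
wheel [0.5245 0.0705 0.065 ]
wheel [ 0.52   -0.0894  0.065 ]
wheel [ 0.603 -0.014  0.065]
wheel [ 0.4417 -0.0054  0.065 ]
hex [ 0.5219 -0.0093  0.08  ]
saddle [0.4659 0.0067 0.065 ] [0.4672 0.0042 0.05  ]
win [0.4558 0.0397 0.065 ]
win [0.447  0.0149 0.065 ]
win [0.4874 0.032  0.065 ]
win [0.4803 0.0036 0.065 ]
plate [0.5831 0.186  0.02  ]
plate [ 0.6693 -0.1297  0.02  ]
plate [ 0.4878 -0.1773  0.02  ]
plate [0.4055 0.1387 0.02  ]
yellow [0.5721 0.3611 0.09  ] [0.5008 0.3639 0.09  ]
```

Pin is at (0.5245, 0.280), and its top height triangulates to 0.1037 against 0.103 expected. Wheel axis is about (0.522, -0.0095), with a measured radius of 80 mm. The saddle sits at about 164°, r 58. Moving now.

```bash
python3 -m crank '[[0.55,0.2,-0.25,0,0.02],[0.55,0.4,-0.5,0,0.04],[0.55,0.6,-0.75,0,0.06],[0.55,0.62,-0.77,0,0.06]]' 40
python3 -m crank '[[0.55,0.2,-0.25,0,0],[0.55,0.4,-0.5,0,0],[0.55,0.62,-0.77,0,0],[0.55,0.62,-0.77,-0.2,0],[0.55,0.62,-0.77,-0.2,0]]'
python3 - <<'E'
from h import *
import cv2
from scipy.spatial.transform import Rotation as R
s=get_state();print(s["position"],s["joint_positions"].round(2),R.from_rotvec(s["tool_rot"]).as_matrix().round(3))
E
```

```text
time: 0.6
position: [0.4047, 0.429, 0.2224]
tool_rot: [0.111, 3.138, -0.004]
ft_force: [-0.1, 0.1, 0.3]
grip_width: 0.633
grip_force: 0.0
time: 1.23
position: [0.5222, 0.2789, 0.1792]
tool_rot: [-0.1, -3.134, 0.006]
ft_force: [-0.9, 0.6, 0.3]
grip_width: 0.549
grip_force: 0.0
[0.52224111 0.27894867 0.17915819] [-0.64  0.23  0.12  1.66 -0.03  1.27  0.99] [[-0.998  0.064 -0.006]
 [ 0.064  0.998 -0.003]
 [ 0.006 -0.004 -1.   ]]
```

```bash
python3 -m crank '[[0.55,0,0,-0.25,0],[0.55,0,0,-0.5,0],[0.55,0,0,-0.57,0],[0.55,0,0,-0.57,0]]'
python3 -m crank '[[0,0,0,0,0],[0,0,0,0,0],[0,0,0,0,0],[0,0,0,0,0]]' 40
```

```text
time: 1.72
position: [0.5237, 0.2819, 0.0692]
tool_rot: [-0.094, -3.14, -0.001]
ft_force: [0.1, -0.7, 0.0]
grip_width: 0.548
grip_force: 0.0
time: 2.22
position: [0.5245, 0.2808, 0.0692]
tool_rot: [0.097, 3.139, 0.002]
ft_force: [0.2, 0.0, 1.7]
grip_width: 0.202
grip_force: 39.5
```

```bash
python3 -m crank '[[0,0,0,0.15,0],[0,0,0,0.4,0],[0,0,0,0.65,0],[0,0,0,0.65,0],[0,0,-0.1,0.65,0]]' 55
python3 -m crank '[[0,-0.05,-0.2,0,-0.01],[0,-0.1,-0.45,0,-0.02],[0,-0.14,-0.7,0,-0.03],[0,-0.2,-0.9,0,-0.04],[0,-0.2,-0.9,0,-0.045]]'
python3 -m crank '[[0,-0.06,-0.2,0,0],[0,-0.06,-0.29,0,0],[0,-0.06,-0.29,-0.15,0],[0,-0.06,-0.29,-0.15,0]]'
python3 - <<'E'
from h import *
import cv2
s=get_state();print(s["joint_positions"].round(2))
a=get_image("top")[80:250,300:520,::-1];b=get_image("scene")[100:300,280:500,::-1]
r=lambda i:cv2.resize(i,(400,500*0+int(400*i.shape[0]/i.shape[1])),interpolation=cv2.INTER_CUBIC)
a,b=r(a),r(b);h=min(len(a),len(b));cv2.imwrite("pics/c1.png",cv2.hconcat([a[:h],b[:h]]))
E
```

```text
time: 2.85
position: [0.5231, 0.2611, 0.1977]
tool_rot: [-0.092, -3.139, -0.0]
ft_force: [-0.8, -0.6, -2.1]
grip_width: 0.199
grip_force: 54.4
time: 3.48
position: [0.4822, 0.0748, 0.1967]
tool_rot: [-0.552, -3.089, 0.004]
ft_force: [-0.2, 1.3, -0.4]
grip_width: 0.196
grip_force: 54.4
time: 3.98
position: [0.4702, 0.0225, 0.166]
tool_rot: [-0.537, -3.09, 0.003]
ft_force: [-1.4, -0.8, -0.4]
grip_width: 0.204
grip_force: 54.4
[-0.42 -0.03  0.31  1.96  0.01  1.21  1.12]
```

View pics/c1.png

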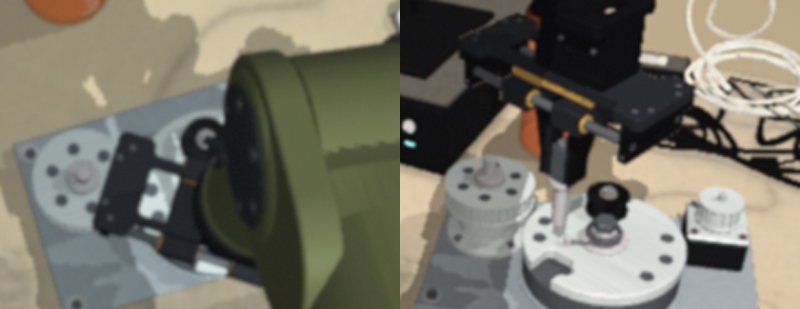

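The pin is held upright above the window; its foot is at scene pixel of about (367,229) (crop 558,235). Checking that against the TCP.

```bash
python3 - <<'E'
from h import *
print(atz("scene",(366.9,229),.107),get_state()["position"])
c=lambda x,y:(280+(x-400)/1.818,100+y/1.818)
for p in[(548,283),(532,268),(580,268)]:print(atz("scene",c(*p),.065))
E
python3 -m crank '[[0,0,0,-0.15,0],[0,0,0,-0.2,0],[0,0,0,-0.2,0]]'
```

```text
[0.462  0.0178 0.107 ] [0.47211367 0.02292852 0.16845365]
[0.4407 0.0166 0.065 ]
[0.4533 0.0379 0.065 ]
[ 0.4735 -0.0028  0.065 ]
time: 4.45
position: [0.4721, 0.0227, 0.1286]
tool_rot: [-0.538, -3.095, 0.0]
ft_force: [0.5, 0.1, 0.1]
grip_width: 0.204
grip_force: 54.4
```

```bash
python3 -m crank '[[0,0,0,-0.05,0],[0,0,0,-0.075,0],[0,0,0,-0.075,0]]'
python3 -m crank '[[0,0,0,-0.015,0],[0,0,0,-0.025,0],[0,0,0,-0.025,0]]'
```

```text
time: 4.82
position: [0.4719, 0.0224, 0.1133]
tool_rot: [-0.538, -3.095, 0.0]
ft_force: [-0.2, 0.7, -0.1]
grip_width: 0.202
grip_force: 54.4
time: 5.2
position: [0.4725, 0.0225, 0.1091]
tool_rot: [0.539, 3.095, 0.001]
ft_force: [-0.7, -0.1, 3.4]
grip_width: 0.202
grip_force: 54.4
```

```bash
cat > tab.py <<'E'
import numpy as np
A=np.array([.5222,-.0095]);p0=np.array([.472,.022]);r=.060
def tab(phis,f0,p0,r=r):
    for f in phis:
        p=A+r*np.array([np.cos(f),np.sin(f)]);d=(p-p0)/.2;print(round(f,3),d.round(3),"turn",round(.5*(f-f0)/6.283,3),p.round(4))
E
python3 -c "
from tab import *
tab(np.arange(2.72,4.4,.1),2.57,p0)"
```

```text
2.72 [-0.023 -0.035] turn 0.012 [0.4675 0.0151]
2.82 [-0.034 -0.063] turn 0.02 [0.4653 0.0095]
2.92 [-0.042 -0.092] turn 0.028 [0.4637 0.0037]
3.02 [-0.047 -0.121] turn 0.036 [ 0.4626 -0.0022]
3.12 [-0.049 -0.151] turn 0.044 [ 0.4622 -0.0082]
3.22 [-0.048 -0.181] turn 0.052 [ 0.4624 -0.0142]
3.32 [-0.044 -0.211] turn 0.06 [ 0.4632 -0.0201]
3.42 [-0.037 -0.24 ] turn 0.068 [ 0.4645 -0.026 ]
3.52 [-0.028 -0.268] turn 0.076 [ 0.4664 -0.0317]
3.62 [-0.015 -0.296] turn 0.084 [ 0.4689 -0.0371]
3.72 [-0.    -0.322] turn 0.092 [ 0.472  -0.0423]
3.82 [ 0.017 -0.346] turn 0.099 [ 0.4755 -0.0472]
3.92 [ 0.037 -0.368] turn 0.107 [ 0.4795 -0.0516]
4.02 [ 0.059 -0.388] turn 0.115 [ 0.4839 -0.0557]
4.12 [ 0.083 -0.406] turn 0.123 [ 0.4887 -0.0593]
4.22 [ 0.109 -0.422] turn 0.131 [ 0.4938 -0.0624]
4.32 [ 0.136 -0.435] turn 0.139 [ 0.4993 -0.0649]
```

Raise 1 mm and push to φ≈3.12 to make contact, watching the force.

```bash
python3 -m crank '[[0,-0.023,-0.035,0.006,0.012],[0,-0.034,-0.063,0.006,0.02],[0,-0.042,-0.092,0.006,0.028],[0,-0.047,-0.121,0.006,0.036],[0,-0.049,-0.151,0.006,0.044]]'
```

```text
time: 5.82
position: [0.4623, -0.0058, 0.1097]
tool_rot: [0.103, 3.14, 0.005]
ft_force: [0.4, 3.8, -1.5]
grip_width: 0.203
grip_force: 54.5
```

```bash
python3 -m crank '[[0,0.001,-0.03,0,0.008],[0,0.005,-0.06,0,0.016],[0,0.012,-0.089,0,0.024],[0,0.021,-0.117,0,0.032],[0,0.034,-0.145,0,0.04]]'
python3 - <<'E'
from h import *
import cv2
a=get_image("top")[80:250,300:520,::-1];b=get_image("scene")[100:300,280:500,::-1]
r=lambda i:cv2.resize(i,(400,int(400*i.shape[0]/i.shape[1])),interpolation=cv2.INTER_CUBIC)
a,b=r(a),r(b);h=min(len(a),len(b));cv2.imwrite("pics/c2.png",cv2.hconcat([a[:h],b[:h]]))
s=get_state();print(s["position"],s["ft_force"])
E
```

```text
time: 6.45
position: [0.4683, -0.0343, 0.1094]
tool_rot: [0.292, -3.126, -0.006]
ft_force: [-2.1, 4.9, -0.5]
grip_width: 0.2
grip_force: 54.5
[ 0.46851992 -0.03525367  0.10937777] [-0.63535718  4.81739497 -1.10924554]
```

View pics/c2.png

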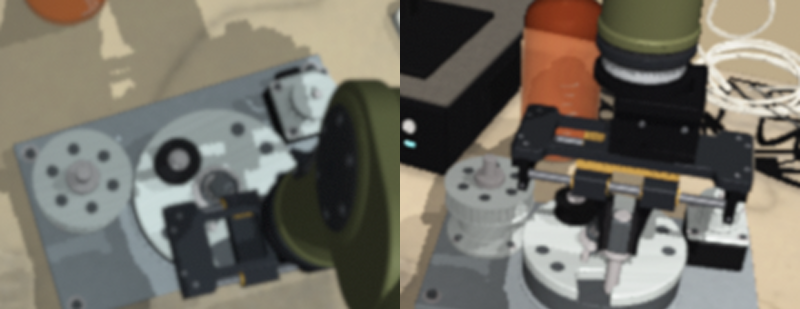

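The picture shows the pin standing in the window and the wheel turned by about 0.75 rad (roller moved to crop (178,160)). Next I press lightly and feel for the hole.

```bash
python3 -m crank '[[0,0,0,-0.02,0],[0,0.007,-0.013,-0.02,0.004],[0,0.015,-0.026,-0.02,0.008],[0,0.015,-0.026,-0.02,0.008]]'
```

```text
time: 7.05
position: [0.4712, -0.0367, 0.1085]
tool_rot: [0.367, -3.118, -0.014]
ft_force: [-10.6, 10.4, 22.6]
grip_width: 0.202
grip_force: 55.2
```

```bash
python3 -m crank '[[0,0.008,-0.012,0,0.004],[0,0.017,-0.024,0,0.007]]'
```

```text
time: 7.3
position: [0.4739, -0.0404, 0.1084]
tool_rot: [0.437, -3.108, -0.016]
ft_force: [-12.1, 14.1, 24.6]
grip_width: 0.202
grip_force: 55.5
```

```bash
python3 -m crank '[[0,0,0,0.006,0],[0,0.01,-0.011,0.006,0.004]]'; python3 -m crank '[[0,0.01,-0.011,0,0.004],[0,0.01,-0.011,0,0.004]]'
```

```text
time: 7.55
position: [0.4754, -0.0431, 0.1086]
tool_rot: [0.476, -3.101, -0.015]
ft_force: [-9.7, 12.7, 17.9]
grip_width: 0.203
grip_force: 55.3
time: 7.8
position: [0.4775, -0.046, 0.1085]
tool_rot: [0.514, -3.095, -0.013]
ft_force: [-10.5, 10.0, 17.9]
grip_width: 0.204
grip_force: 55.2
```

```bash
python3 -m crank '[[0,0.006,-0.005,0,0.002],[0,0.011,-0.01,0,0.004]]'; python3 -m crank '[[0,0.006,-0.005,0,0.002],[0,0.011,-0.01,0,0.004]]'
```

```text
time: 8.05
position: [0.479, -0.0474, 0.1086]
tool_rot: [0.553, -3.087, -0.015]
ft_force: [-11.3, 12.8, 19.3]
grip_width: 0.203
grip_force: 55.4
time: 8.3
position: [0.4808, -0.0493, 0.1085]
tool_rot: [0.592, -3.079, -0.016]
ft_force: [-13.5, 13.2, 20.8]
grip_width: 0.202
grip_force: 55.5
```

```bash
python3 -m crank '[[0,0.006,-0.005,0,0.002],[0,0.012,-0.009,0,0.004]]'; python3 -m crank '[[0,0.006,-0.005,0,0.002],[0,0.012,-0.009,0,0.004]]'
```

```text
time: 8.55
position: [0.483, -0.0514, 0.1084]
tool_rot: [0.63, -3.071, -0.016]
ft_force: [-12.7, 10.5, 19.5]
grip_width: 0.202
grip_force: 55.4
time: 8.8
position: [0.4873, -0.0565, 0.107]
tool_rot: [0.669, -3.067, -0.005]
ft_force: [-3.5, 5.2, 1.8]
grip_width: 0.2
grip_force: 54.7
```

```bash
python3 -m crank '[[0,0,0,-0.015,0],[0,0,0,-0.02,0]]'
```

```text
time: 9.05
position: [0.4874, -0.0568, 0.1027]
tool_rot: [0.667, -3.067, -0.005]
ft_force: [-3.6, 5.0, 2.5]
grip_width: 0.2
grip_force: 54.7
```

Foot is 6 mm in with only the spring load on it; continuing down to TCP ≈ 0.085.

```bash
python3 -m crank '[[0,0,0,-0.02,0],[0,0,0,-0.04,0],[0,0,0,-0.04,0]]'; python3 -m crank '[[0,0,0,-0.02,0],[0,0,0,-0.04,0],[0,0,0,-0.04,0]]'
```

```text
time: 9.43
position: [0.487, -0.0567, 0.0942]
tool_rot: [0.667, -3.067, -0.005]
ft_force: [-3.4, 5.6, 0.6]
grip_width: 0.202
grip_force: 54.7
time: 9.8
position: [0.487, -0.0567, 0.0862]
tool_rot: [0.667, -3.066, -0.005]
ft_force: [-3.8, 5.7, -0.3]
grip_width: 0.204
grip_force: 54.7
```

```bash
python3 -m crank '[[0,0,0,-0.01,0],[0,0,0,-0.013,0],[0,0,0,-0.013,0]]'; python3 -m crank '[[0,-0.008,0.006,0.003,0],[0,-0.014,0.011,0.003,0],[0,-0.014,0.011,0.003,0]]' 20
```

```text
time: 10.18
position: [0.4874, -0.0568, 0.0841]
tool_rot: [0.667, -3.067, -0.005]
ft_force: [-3.6, 4.6, 1.7]
grip_width: 0.202
grip_force: 54.7
time: 10.55
position: [0.4853, -0.0555, 0.0842]
tool_rot: [0.668, -3.069, -0.002]
ft_force: [-0.7, 3.8, -6.0]
grip_width: 0.205
grip_force: 20.0
```

```bash
python3 -m crank '[[0.3,0,0,0,0],[0.5,0,0,0,0],[0.5,0,0,0,0],[0.5,0,0,0,0]]'; python3 -m crank '[[0.5,0,0,0.1,0],[0.5,0,0,0.3,0],[0.5,0,0,0.6,0],[0.5,0,0,0.8,0],[0.5,0,0,0.8,0]]'; python3 -m crank '[[0.5,-0.1,0.25,0,0],[0.5,-0.1,0.5,0,0],[0.5,-0.1,0.8,0,0],[0.5,-0.1,0.95,0,0],[0.5,-0.1,0.95,0,0]]'
python3 - <<'E'
from h import *
import cv2
a=get_image("top")[80:280,220:520,::-1];b=get_image("scene")[100:300,200:500,::-1]
r=lambda i:cv2.resize(i,(400,int(400*i.shape[0]/i.shape[1])),interpolation=cv2.INTER_CUBIC)
cv2.imwrite("pics/c3.png",cv2.hconcat([r(a),r(b)]))
E
```

```text
time: 11.05
position: [0.4866, -0.0572, 0.0855]
tool_rot: [-0.666, 3.069, -0.001]
ft_force: [-0.7, -0.0, -0.3]
grip_width: 0.481
grip_force: 0.0
time: 11.68
position: [0.4883, -0.0571, 0.2489]
tool_rot: [-0.665, 3.062, -0.002]
ft_force: [-0.9, 0.5, -0.9]
grip_width: 0.497
grip_force: 0.0
time: 12.3
position: [0.4651, 0.1359, 0.2437]
tool_rot: [0.675, -3.066, 0.0]
ft_force: [0.7, -1.3, 0.5]
grip_width: 0.501
grip_force: 0.0
```

View pics/c3.png

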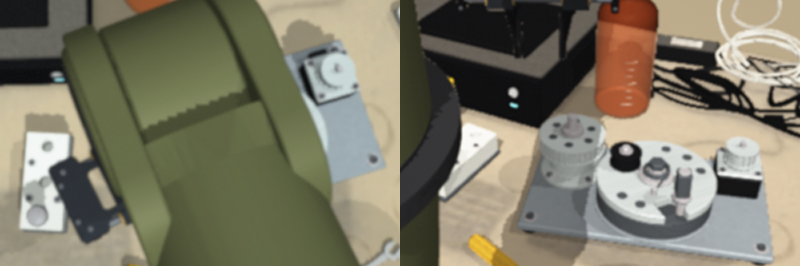

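The pin stands upright and low at the window (crop (683,190)) and the wheel stays turned back. The drift is still in the stand (crop (37,215)), and the gripper is clear of everything.

```bash
python3 -c "
from bench import *
print(get_state()['ft_force']);print(close_job())"
```

```text
[ 0.4992274  -0.37395086  0.23742798]
the job is handed in; nothing more can be done
None
```

I handed the job in at about 12.4 s of the 56 s allowed, but close_job returned no verdict. The lock pin is fully home in the lock hole with the wheel pinned back, turned about 1.2 rad by my estimate; the drift is still in the stand and the gripper is clear.

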